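# Load the spice tray and hold its flap at the balance point

### The arm

A 7-joint arm with a two-finger parallel gripper is mounted at the origin on the work surface. World frame = base frame: x ahead of the robot, y to its left, z up, the work surface at z = 0. Lengths are in m, angles in degrees, forces in N, time in s.
With the tool pointing down it reaches from about 0.35 to 0.775 m from the base axis. Payload 3.1 kg.
Tool frame: the origin (TCP) lies on the centre line of the jaws, within the pads' length; the fingertips stand 17 mm ahead of it and the grasp point (between the pads) lies 2 mm behind it (robot.tip_reach is the distance from the TCP to the fingertips, in m); z points along the fingers, y is the line along which they close (so a half turn about z gives the same grasp; the last joint's range is limited). The gripper opens to 85 mm and grips with 20 to 120 N. Pads are 22 mm wide; open, the fingers measure 114 mm over their backs; the gripper's body (76 mm by 85 mm) begins 54 mm behind the grasp point. The pads swing forward as they close: fully open they stand 13 mm farther back than shut.
Start: joints at [-2.389, 17.813, 0.802, 86.603, -0.252, 75.585, -1.558], TCP at [0.55, 0, 0.248] pointing down, gripper open.
Joint ranges: [-154.91, 154.91], [-16.99, 109.72], [-72.82, 74.43], [7.12, 147.25], [-82.49, 262.49], [11.32, 116.49], [-174.64, 174.64]. Speed limits (degrees/s): [159.86, 159.86, 180, 180, 180, 180, 180].

### API

Orientations are given as [roll, pitch, yaw] about the fixed x, y, z axes, in that order (R = Rz(yaw) Ry(pitch) Rx(roll)).
In Python, from station import robot, fingers, vision, workorder, recognise gives the robot as it stands. Calls block until the motion is done:
- robot.move_to(position, orientation): joint-space move of the TCP to a pose.
- robot.line_to(position, orientation=None, velocity=0.15, f_stop=None): straight line of the TCP; orientation=None keeps the orientation; velocity is the mean speed in m/s. With f_stop (N) it stops when the force on the tool has changed by that much, and returns True; else False.
- robot.move_j(angles): joint-space move.
- fingers.gripper_to(opening, force=None): opening from 0.0 (shut) to 1.0 (fully open); force is the grip in N (None keeps the last); returns when the fingers have stopped.
- robot.pause(seconds).
- robot.inverse_kinematics(position, orientation): joint angles nearest the present ones, or None.
- vision.grab_frame(name): name is "scene" or "side" or "wrist"; returns the picture (420x560x3 uint8, red, green, blue); there is no depth.
- vision.calibration(name): a dict with "mtx" (3x3 intrinsics, pixels), "k1" (the pictures are not rectified: a ray, as slopes to the right and down, at radius r is drawn at 1 + k1 r^2 times it, then the intrinsics apply), "extrinsics" (4x4, takes a point from world to camera coordinates); the wrist camera has in their place "T_tool_cam" (4x4, takes a point from camera to tool coordinates, whose origin is the TCP and whose axes are the flange's). Camera axes: x right, y up, looking along -z (the intrinsics and any distortion apply to the point x, -y, -z); pixel columns grow to the right and rows downward; lengths in m; the calibration is good to about 2 mm. A picture is of the moment at which its call begins: read the wrist's pose just before it. calibration takes no time and is no camera call.
A pose or a line that the arm cannot do raises robot.PlanningError and nothing moves.
- workorder.close_job(): hands the job in; it is judged then, once.
Trained networks look in the newest picture that a camera, given by its name, has taken for a name from the list of things; names that differ only in an ending like _2 or _b are one class to them, and where a whole thing is asked for, a point or a joint stands for the part that bears it (a point fixed in the world has none). Each returns a list of dicts, best first, with "p" (0 to 1); they miss things now and then, are a little off and sometimes report something else, mostly with a low value. They report only what shows in the picture. A call takes as long as a camera call.
- recognise(label, camera): "rect" ([centre column, centre row, width, height] in pixels, round what is visible of it).
Readings, each from a call of its own:
- robot.current_time_s(): time.
- robot.current_joint_positions(): joint angles.
- robot.current_dq(): joint speeds.
- robot.current_joint_torque(): joint torques, N m.
- robot.current_tool_pos(): TCP position.
- robot.current_eef_rot(): TCP orientation.
- robot.current_contact_force(): force on the tool from outside, world axes, zero at the start.
- robot.current_torque(): the same for the moment, N m.
- robot.current_finger_gap(): opening from 0.0 (shut) to 1.0 (fully open).
- robot.current_gripper_force(): force on a finger pad.
Only numpy, scipy, OpenCV 4.12 (cv2) and the standard library are available. Lean on these libraries where they do the work, as an engineer would, in place of code of your own. Each camera call takes 0.05 s, during which the arm holds its last target. There are 200 camera calls.

### The job

Lay the spatula flat in the long compartment of the bamboo spice tray and the brush flat in the short crosswise one, and let go of them. Then swing the tray's flap from where it leans back up to its balance point, standing straight upright, and finish with the fingers still holding it there so that I can oil the hinge: do not let go and do not let it drop shut. Leave the cups and everything else where they are.

Things in the scene. Friction and masses are not known exactly. Their poses are not given: they have to be found in the camera images.
- tray: Fixed bamboo tray, 210 mm (its x, away from the robot) by 256 mm (its y, to the left); origin at the centre of its underside, on the ledge. Inner floor 12 mm above the ledge; dividers and low walls, 6 mm thick, end at 20 mm, so compartments are 8 mm deep. Cups stand in a strip at x = +37 to +99 mm with walls up to 40 mm; a green scoop hooked on its left end reaches 80 mm out to the left.
- slot_long (a point): Centre of the floor of the long compartment, 12 mm above the ledge; axes as the tray's. The compartment is 160 mm long along the tray's y and 58 mm wide along its x, 8 mm deep.
- slot_short (a point): Centre of the floor of the short compartment, at the tray's right end, 12 mm above the ledge; axes as the tray's. The compartment is 130 mm long along the tray's x and 56 mm wide along its y, 8 mm deep. It ends at 28 mm of solid wood beside the long compartment.
- spatula: Loose wooden spatula lying flat, 140 mm long along its x, 50 to 100 g; origin at mid-length on its underside, z up. Handle x = -70 to +26 mm, 18 mm wide, 20 mm thick; blade +22 to +70 mm, 44 mm wide, 8 mm thick; undersides flush. Starts on the ledge left or right of the tray. Either end may point either way in its compartment.
- brush: Loose wooden brush lying flat, 110 mm long along its x, 55 to 115 g; origin at mid-length on its underside, z up. Handle x = -55 to +12 mm, 24 mm wide; head +12 to +55 mm, 40 mm wide, its end the stiff dark bristles; 22 mm thick throughout. Starts on the ledge on the other side of the tray from the spatula. Either end may point either way in its compartment.
- flap (a joint): Angle of the tray's hinged flap, rad: 0 = shut, level over the compartments; 1.571 = straight up, its balance point, its centre of mass right above the hinge; 2.05 = leaning back toward the robot against its stop, where it starts. The hinge has almost no friction: let go short of or past the balance point, it falls that way.
- panel: The flap itself: a bamboo board 200 mm wide (its y, along the hinge) and 10 mm thick (its z, +-5 mm about the hinge axis), 170 to 340 g. Origin at the middle of the hinge axis, x from there towards its free edge: board from x = 8 to x = 130 mm. The free edge is plain and can be pinched across its thickness.
- panel_top (a point): Middle of the flap's free edge, 130 mm from the hinge axis, in the middle of the thickness.
- flap_hinge (a point): Middle of the hinge axis, 42 mm above the ledge, 111 mm from the tray's middle towards the robot; the axis runs along the tray's y. Two hinge posts, 8 mm wide and 48 mm high, stand on it 109 mm to either side.
- cup0: Bystander: open white ceramic cup 0, 45 mm high, 54 mm across, standing in the tray's far strip, top 57 mm above the ledge; origin at the centre of its underside.
- cup1: Bystander: open white ceramic cup 1, 45 mm high, 54 mm across, standing in the tray's far strip, top 57 mm above the ledge; origin at the centre of its underside.
- cup2: Bystander: open white ceramic cup 2, 45 mm high, 54 mm across, standing in the tray's far strip, top 57 mm above the ledge; origin at the centre of its underside.
- spreader: Bystander: flat steel spreader 14 x 120 x 6 mm in the narrow channel between the long compartment and the cups; origin at the centre of its underside, long side along its y.

How it is judged:
By the outcome, as a careful person would: the job done as asked, in the order asked, and still so for the second after the job is handed in, while the arm keeps its last pose, push and grip.
It also fails if it takes over 64 s, if anything falls off the work surface, if the arm or the gripper's body presses on something with over 40 N, if the wrist force passes 120 N, or if a joint passes its speed limit or range.

## Working session

There is one attempt and no reset: what is moved stays moved. The work goes in short steps, each a Python script; the robot and the scene stay as the last script left them, time stands still between calls to the robot, and variables do not carry over. Pictures are saved under pics/ and viewed, at most 10 in all, crops included, and the job is handed in when it is done.

```bash
ls; mkdir -p pics; python3 - <<'E'
from station import robot, fingers, vision, recognise
import cv2,numpy as np
for n in ["scene","side"]:
    cv2.imwrite(f"pics/{n}0.png",vision.grab_frame(n)[:,:,::-1]); c=vision.calibration(n); print(n,c)
    for l in ["tray","spatula","brush","panel","cup0","spreader"]:
        print(l,[(np.round(d["rect"]),round(d["p"],2)) for d in recognise(l,n)][:4])
print(vision.calibration("wrist"),robot.current_time_s())
E
```

```text
pics
scene {'mtx': array([[445.71634014,   0.        , 276.11216573],
       [  0.        , 445.71634014, 207.46299467],
       [  0.        ,   0.        ,   1.        ]]), 'k1': -0.08893355149029876, 'extrinsics': array([[-0.36775792,  0.92991643,  0.00308855,  0.20029517],
       [-0.78060963, -0.31051252,  0.54243025,  0.40706945],
       [ 0.50537384,  0.19707207,  0.84009516, -1.28505339],
       [ 0.        ,  0.        ,  0.        ,  1.        ]])}
tray [(array([276., 220., 160., 182.]), 0.58)]
spatula [(array([190., 148.,  19.,  45.]), 0.79), (array([275., 222., 158., 184.]), 0.43)]
brush [(array([427., 216.,  30.,  45.]), 0.97)]
panel [(array([304., 169.,  98.,  82.]), 0.56)]
cup0 [(array([290., 273.,  29.,  34.]), 0.88), (array([223., 244.,  25.,  32.]), 0.74), (array([261., 262.,  27.,  32.]), 0.7)]
spreader [(array([288., 252.,  51.,  29.]), 0.83), (array([307., 171.,  97.,  79.]), 0.6)]
side {'mtx': array([[497.05641561,   0.        , 290.77748546],
       [  0.        , 497.05641561, 213.61971587],
       [  0.        ,   0.        ,   1.        ]]), 'k1': 0.002743703
[... 494 characters left out ...]
]), 0.77)]
cup0 [(array([326., 184.,  24.,  31.]), 0.8), (array([337., 205.,  25.,  30.]), 0.76)]
spreader [(array([308., 206.,  18.,  36.]), 0.64)]
{'mtx': array([[291.27627376,   0.        , 283.59211628],
       [  0.        , 291.27627376, 210.46424371],
       [  0.        ,   0.        ,   1.        ]]), 'k1': -0.011543012497766635, 'T_tool_cam': array([[ 4.34537653e-04,  9.62063443e-01,  2.72825479e-01,
         6.82266209e-02],
       [ 9.99999906e-01, -4.16606104e-04, -1.23654538e-04,
         3.10833802e-04],
       [-5.30275117e-06,  2.72825507e-01, -9.62063534e-01,
        -1.26388945e-01],
       [ 0.00000000e+00,  0.00000000e+00,  0.00000000e+00,
         1.00000000e+00]])} 0.7
```

```bash
python3 - <<'E'
import cv2
a=cv2.imread("pics/scene0.png")[90:340,140:480];b=cv2.imread("pics/side0.png")
cv2.imwrite("pics/s1.png",cv2.resize(a,None,fx=2.35,fy=2.35,interpolation=cv2.INTER_CUBIC))
E
```

```text
(no output)
```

View pics/s1.png

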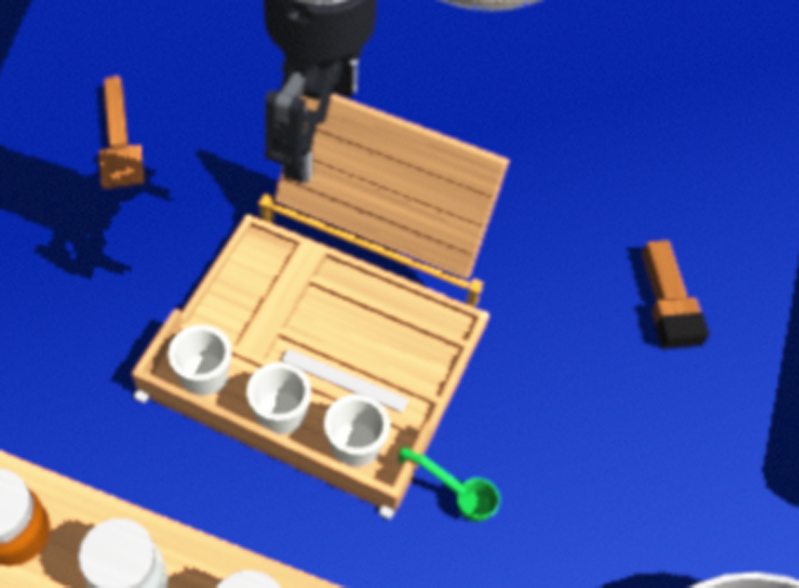

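View pics/side0.png

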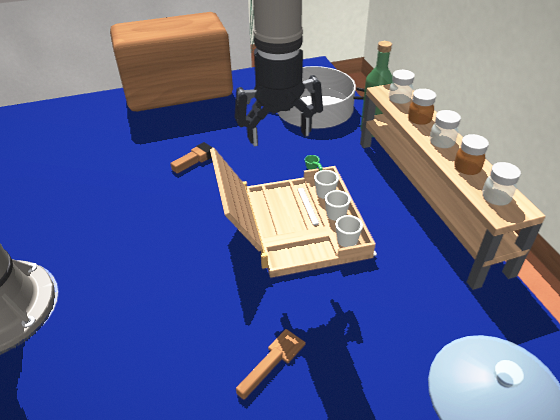

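The scene view shows the spatula on the right (crop 112,78 to 122,185) and the brush on the left (658,242 to 685,340). The flap leans back and the tray's near corners are at (248,217) and (488,314). The side view confirms this, with the spatula running from (241,392) to (293,338).

```bash
cat > h.py <<'E'
from station import robot, fingers, vision, recognise, workorder
import numpy as np, cv2
from scipy.spatial.transform import Rotation as R
from scipy.optimize import least_squares
def cam(n, pose=None):
    c=vision.calibration(n)
    if n!="wrist": E=c["extrinsics"]
    else:
        T=np.eye(4); T[:3,:3]=R.from_euler("xyz",pose[1],degrees=True).as_matrix(); T[:3,3]=pose[0]
        E=np.linalg.inv(T@c["T_tool_cam"])
    return c["mtx"],c["k1"],E
def proj(C,P):
    M,k,E=C; P=np.atleast_2d(P); q=P@E[:3,:3].T+E[:3,3]
    s=np.c_[q[:,0]/-q[:,2],-q[:,1]/-q[:,2]]; s=s*(1+k*(s**2).sum(1,keepdims=True))
    return s@M[:2,:2].T+M[:2,2]
def onplane(C,uv,z):
    M,k,E=C; uv=np.atleast_2d(np.array(uv,float)); d=(uv-M[:2,2])/[M[0,0],M[1,1]]; s=d.copy()
    for _ in range(20): s=d/(1+k*(s**2).sum(1,keepdims=True))
    r=np.c_[s[:,0],-s[:,1],-np.ones(len(s))]@E[:3,:3]; o=-E[:3,:3].T@E[:3,3]
    return o+r*((z-o[2])/r[:,2])[:,None]
def pose(): return robot.current_tool_pos(),robot.current_eef_rot()
E
python3 - <<'E'
from h import *
S=cam("scene");D=cam("side")
cr=lambda u,v:[140+u/2.35,90+v/2.35]
obj=[([-105,-128,20],cr(248,217),S),([-105,128,20],cr(488,314),S),([105,128,40],cr(395,495),S),([105,-128,40],cr(137,370),S),
([-111,-109,48],cr(268,198),S),([-111,109,48],cr(476,283),S),([105,-128,40],[374,250],D),([-105,-128,20],[268,268],D)]
def T(p,P): 
    r=R.from_euler("z",p[3]).as_matrix(); return np.array(P)/1000@r.T+p[:3]
f=lambda p:np.concatenate([(proj(C,T(p,P))-uv).ravel() for P,uv,C in obj])
s=least_squares(f,[.55,0,0,0],loss="soft_l1"); print(s.x,np.degrees(s.x[3]));print(np.round(f(s.x).reshape(-1,2),1))
for z in(0,.03,.06):
  print(z,"spat",onplane(S,[cr(112,78),cr(122,172)],z+.015)[:,:2].round(3).tolist(),onplane(D,[[241,392],[293,338]],z+.015)[:,:2].round(3).tolist(),
  "brush",onplane(S,[cr(658,242),cr(684,325)],z+.022)[:,:2].round(3).tolist(), onplane(D,[[174,167],[207,149]],z+.022)[:,:2].round(3).tolist())
E
```

```text
[ 0.60808266  0.02071455 -0.00276594 -0.09437108] -5.407064579629385
[[ 0.5 -1.7]
 [ 0.1 -0.2]
 [ 0.2  0.4]
 [-1.9  0.2]
 [-0.2  0.2]
 [-0.1  0.8]
 [-0.6 -4.8]
 [-0.1  3.4]]
0 spat [[0.377, -0.312], [0.49, -0.24]] [[0.381, -0.314], [0.489, -0.249]] brush [[0.378, 0.291], [0.463, 0.333]] [[0.376, 0.277], [0.464, 0.323]]
0.03 spat [[0.401, -0.294], [0.51, -0.225]] [[0.379, -0.329], [0.482, -0.267]] brush [[0.402, 0.287], [0.484, 0.328]] [[0.374, 0.237], [0.459, 0.28]]
0.06 spat [[0.424, -0.276], [0.53, -0.209]] [[0.377, -0.345], [0.476, -0.285]] brush [[0.426, 0.284], [0.504, 0.323]] [[0.372, 0.196], [0.453, 0.238]]
```

```bash
python3 - <<'E'
from h import *
p=pose(); im=vision.grab_frame("wrist"); print(p, robot.current_joint_positions())
cv2.imwrite("pics/w0.png",cv2.resize(im[:,:,::-1],(800,600)))
W=cam("wrist",p)
np.save("w0.npy",np.array(list(p[0])+list(p[1])))
E
```

```text
(array([5.50023271e-01, 4.87962633e-05, 2.48334010e-01]), array([1.79995621e+02, 5.76335530e-04, 9.00064760e+01])) [-2.38840083 17.8112949   0.79927582 86.60181876 -0.25090182 75.58656144
 -1.55928016]
```

View pics/w0.png

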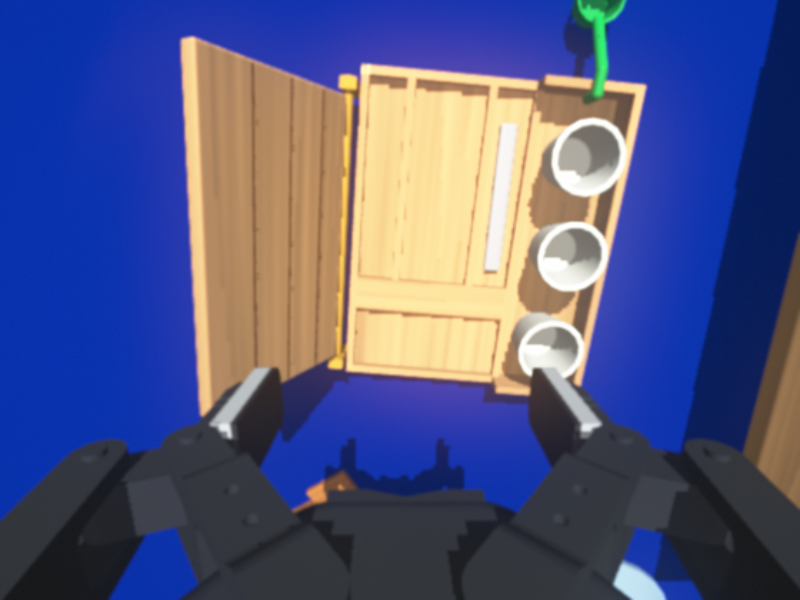

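The wrist view has image up as +y. The dividers start at about (411,78) and (492,88). The long compartment is between them, down to y≈280. The short compartment is at the bottom (355–500, 309–370), and the cups are on the right.

```bash
cat >> h.py <<'E'
cr=lambda u,v:[140+u/2.35,90+v/2.35]
def T(p,P):
    r=R.from_euler("z",p[3]).as_matrix(); return np.array(P)/1000@r.T+p[:3]
E
python3 - <<'E'
from h import *
S=cam("scene");w=np.load("w0.npy");W=cam("wrist",(w[:3],w[3:]))
wr=lambda u,v:[(u+.5)*.7-.5,(v+.5)*.7-.5]
obj=[([-105,-128,20],cr(248,217),S),([-105,128,20],cr(488,314),S),([105,128,40],cr(395,495),S),([105,-128,40],cr(137,370),S),
([-111,-109,48],cr(268,198),S),([-111,109,48],cr(476,283),S),
([-105,128,20],wr(364,66),W),([-105,-128,20],wr(346,373),W),([105,128,40],wr(645,85),W)]
f=lambda p:np.concatenate([(proj(C,T([p[0],p[1],0,p[2]],P))-uv).ravel() for P,uv,C in obj])
s=least_squares(f,[.6,0,0],loss="soft_l1"); print(s.x,np.degrees(s.x[2]));print(np.round(f(s.x).reshape(-1,2),1))
p=[s.x[0],s.x[1],0,s.x[2]];np.save("tray.npy",p)
def loc(uv,z):
    return (np.round((onplane(W,wr(*uv),z)[0]-p[:3])@R.from_euler("z",p[3]).as_matrix()*1000,0))[:2]
for n,u in dict(divL=(405,85),divR=(416,85),div2L=(487,92),div2R=(498,92),longbotL=(398,280),longbotR=(467,287),shortTL=(357,309),shortTR=(500,320),shortBL=(353,369),shortBR=(493,377),cupwall=(520,290)).items(): print(n,loc(u,.02))
E
```

```text
[ 0.61045096  0.01966482 -0.08806189] -5.045574496683617
[[-0.8 -1.7]
 [-0.7 -0.5]
 [-0.1  0.5]
 [-3.   0.7]
 [-1.5  0.2]
 [-0.9  0.5]
 [-1.4 -1.7]
 [-0.5 -2.5]
 [ 0.2  0.1]]
divL [-71. 116.]
divR [-62. 117.]
div2L [ -7. 117.]
div2R [  2. 118.]
longbotL [-63. -39.]
longbotR [ -2. -40.]
shortTL [-97. -68.]
shortTR [ 31. -67.]
shortBL [ -98. -127.]
shortBR [  33. -124.]
cupwall [ 44. -38.]
```

The tray pose is set: slot_long is at tray (-34, 42) mm and slot_short at (-34, -94) mm. Next I'll look at the spatula from above.

```bash
cat >> h.py <<'E'
from scipy.optimize import minimize
SHAPE=dict(spatula=[(-70,26,18,20),(22,70,44,8)],brush=[(-55,12,24,22),(12,55,40,22)])
def box(x0,x1,w,h): return [[x,y,z] for x in(x0,x1) for y in(-w/2,w/2) for z in(0,h)]
def sil(C,name,q,z,shape):
    m=np.zeros(shape,np.uint8)
    for b in SHAPE[name]:
        uv=proj(C,T([q[0],q[1],z,q[2]],box(*b)))
        cv2.fillConvexPoly(m,cv2.convexHull(np.round(uv*16).astype(np.int32)),255,shift=4)
    return m>0
def locate(name,guess,fn,z=0.,up=2):
    p=pose(); im=vision.grab_frame("wrist"); C=cam("wrist",p)
    cv2.imwrite(fn,im[:,:,::-1]); f=im.astype(int)
    mask=(f[:,:,0]>f[:,:,2]+15)
    if name=="brush": mask|=(f.max(2)<45)
    near=cv2.dilate(sil(C,name,guess,z,mask.shape).astype(np.uint8),np.ones((61,61)))>0
    mask&=near
    sc=np.array([.01,.01,.1])
    def cost(v):
        m=sil(C,name,guess+v*sc,z,mask.shape); return 1-(m&mask).sum()/max(1,(m|mask).sum())
    best=min((minimize(cost,[0,0,a],method="Nelder-Mead",options=dict(initial_simplex=np.array([[0,0,a],[1.5,0,a],[0,1.5,a],[0,0,a+1.5]]),xatol=.01,fatol=1e-4)) for a in(-1,0,1)),key=lambda r:r.fun)
    q=guess+best.x*sc; print(name,q[:2],np.degrees(q[2]),"cost",best.fun)
    o=im[:,:,::-1].copy(); cs,_=cv2.findContours(sil(C,name,q,z,mask.shape).astype(np.uint8),0,2); cv2.drawContours(o,cs,-1,(0,255,0),1); cv2.imwrite(fn,o)
    return q
E
python3 - <<'E'
from h import *
g=np.array([.435,-.279,np.radians(31.5)])
robot.move_to([.435,-.279,.24],[180,0,31.5]); print(robot.current_time_s(),robot.current_joint_positions())
q=locate("spatula",g,"pics/sp.png"); np.save("spat.npy",q)
E
```

```text
1.9083 [ 15.290671    14.43776568  18.94397712  93.10066599  -4.95503827
  73.27790583 -23.13296043]
spatula [ 0.43793365 -0.27742956] 31.913491831514516 cost 0.05716434749905974
```

View pics/sp.png

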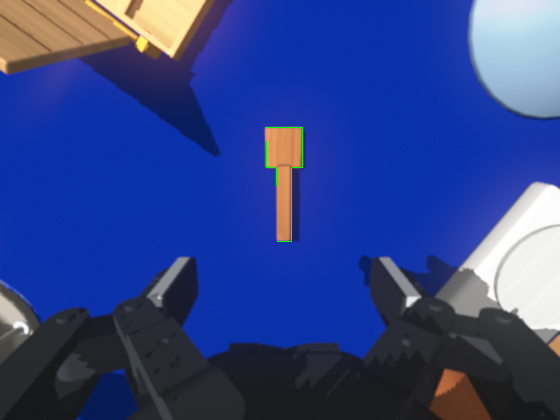

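The fitted outline matches the spatula, and it lies clear of everything. Picking and placing it next.

```bash
cat >> h.py <<'E'
def pick(q,off,tip,yaw=None,force=40,lift=.26):
    d=np.degrees(q[2]) if yaw is None else yaw
    xy=q[:2]+off*np.array([np.cos(q[2]),np.sin(q[2])])
    fingers.gripper_to(.65,force)
    robot.move_to([*xy,.10],[180,0,d])
    hit=robot.line_to([*xy,tip+robot.tip_reach],velocity=.1,f_stop=8)
    fingers.gripper_to(0,force)
    print("grip",hit,robot.current_finger_gap(),robot.current_gripper_force(),robot.current_tool_pos())
    robot.line_to([*xy,lift],velocity=.25)
    print("up",robot.current_finger_gap(),robot.current_time_s())
def place(xy,d,tip,lift=.26,gap=.5):
    robot.move_to([*xy,lift],[180,0,d])
    robot.line_to([*xy,.08],velocity=.25)
    hit=robot.line_to([*xy,.012+tip+robot.tip_reach+.001],velocity=.05,f_stop=6)
    print("down",hit,robot.current_tool_pos(),robot.current_contact_force())
    g=robot.current_finger_gap(); fingers.gripper_to(g+.14)
    robot.line_to([*xy,.10],velocity=.1); robot.line_to([*xy,lift],velocity=.3); print(robot.current_time_s())
E
python3 - <<'E'
from h import *
q=np.load("spat.npy"); t=np.load("tray.npy")
pick(q,0.,.006)
d=np.degrees(t[3])+90
c=T(t,[-34,42,0])[:2]; print(c,robot.tip_reach)
place(c,d,.006)
robot.move_to([*c,.26],[180,0,d-0])
p=pose(); im=vision.grab_frame("wrist"); cv2.imwrite("pics/pl1.png",im[:,:,::-1]); np.save("w1.npy",np.array(list(p[0])+list(p[1])))
E
```

```text
grip False 0.19661168527687548 41.21531009674072 [ 0.43854721 -0.27782643  0.02367915]
up 0.1964426068849589 5.425
[0.58027653 0.06449231] 0.017
down True [0.57945173 0.06438191 0.03571571] [0.04275392 1.16029577 3.90244577]
10.2917
```

View pics/pl1.png

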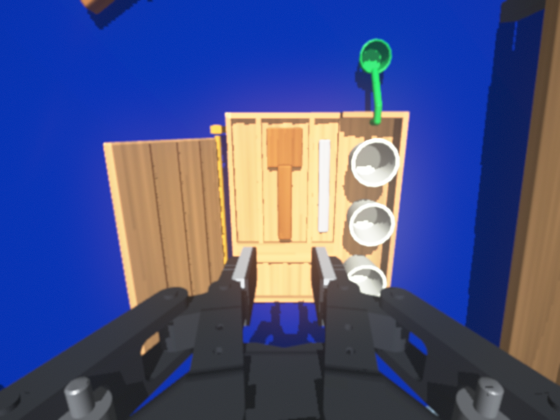

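The spatula lies flat inside the long compartment with its blade toward +y. Now the brush.

```bash
python3 - <<'E'
from h import *
fingers.gripper_to(.65)
g=np.array([.422,.307,np.radians(27.)])
robot.move_to([.422,.307,.26],[180,0,27])
q=locate("brush",g,"pics/br.png"); np.save("brush.npy",q); print(robot.current_time_s(),robot.current_joint_positions())
E
```

```text
brush [0.41331604 0.30685534] 27.539261359809878 cost 0.3415657036346692
12.3917 [ -38.77519716   14.16185875    1.24268818   89.77549526   -0.26945818
   76.05961178 -100.6114157 ]
```

View pics/br.png

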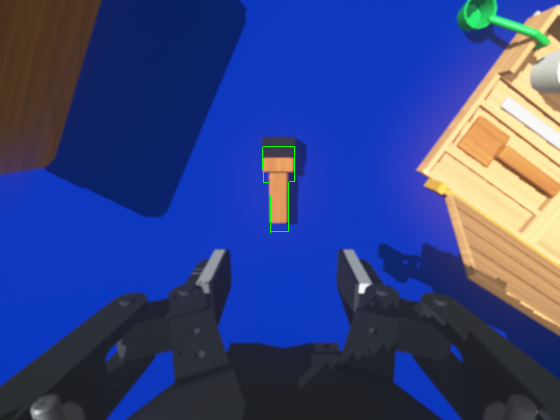

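The fit is about 10 px low because the bristles were left out of the mask. I'll fix the mask, refit, then pick and place.

```bash
sed -i 's/if name=="brush": mask|=.*/if name=="brush": mask=(f[:,:,2]-f[:,:,0]<0.35*f[:,:,2]+3)/; s/(61,61)/(41,41)/' h.py
python3 - <<'E'
from h import *
q=locate("brush",np.array([.423,.312,np.radians(27.5)]),"pics/br2.png"); np.save("brush.npy",q)
im=vision.grab_frame("wrist"); print(im[148,278],im[148,310],im[100,278])
E
```

```text
brush [0.42235558 0.31199697] 26.8633272005459 cost 0.04561878952122855
[63 60 77] [ 26  59 193] [ 17  57 193]
```

```bash
python3 - <<'E'
from h import *
q=np.load("brush.npy"); t=np.load("tray.npy")
pick(q,-.002,.009)
d=np.degrees(t[3]); c=T(t,[-36,-94,0])[:2]
j=robot.inverse_kinematics([*c,.26],[180,0,d]); print(j)
place(c,d,.009)
robot.move_to([*(c-[.03,0]),.28],[180,0,d])
p=pose(); im=vision.grab_frame("wrist"); cv2.imwrite("pics/pl2.png",im[:,:,::-1]); np.save("w2.npy",np.array(list(p[0])+list(p[1])))
cv2.imwrite("pics/pl2s.png",vision.grab_frame("side")[:,:,::-1])
E
```

```text
grip False 0.2699215949892002 39.83021020889282 [0.421245   0.31159551 0.02683621]
up 0.26359253710569547 15.75
[ -9.53539978  20.4680868   20.73524284  82.63295845  -7.26572662
  78.21699647 -83.56146948]
down True [ 0.56538421 -0.07066571  0.0389037 ] [ 0.78106889 -0.0832004   4.45506584]
20.65
```

View pics/pl2.png

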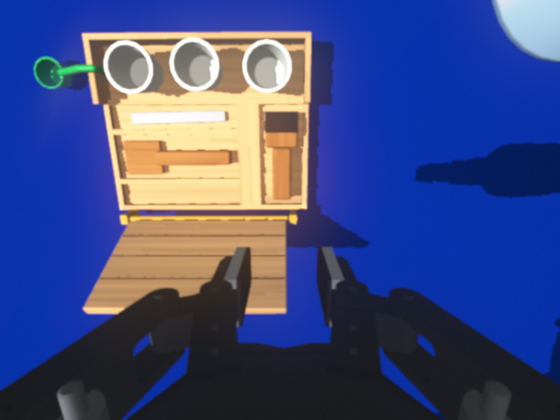

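Both tools lie flat in their compartments. Next is the flap: I'll check the predicted edge against the picture and test reach along the arc.

```bash
cat >> h.py <<'E'
def flap_pose(t,th,r,s=1,dz=0):
    c,n=np.cos(th),np.sin(th)
    z=np.array([-c,0,-n]); x=np.array([0,s,0.]); M=np.c_[x,np.cross(z,x),z]
    Rt=R.from_euler("z",t[3]).as_matrix()
    p=T(t,[-111+1000*r*c,0,42+1000*r*n+dz])
    return p,R.from_matrix(Rt@M).as_euler("xyz",degrees=True)
E
python3 - <<'E'
from h import *
t=np.load("tray.npy"); w=np.load("w2.npy"); W=cam("wrist",(w[:3],w[3:]))
c,n=np.cos(2.05),np.sin(2.05)
for y in(100,-100):
  for h in(-5,5): print(y,h,proj(W,T(t,[-111+130*c-h*n,y,42+130*n+h*c])).round(1), "post",proj(W,T(t,[-111,y*1.09,48])).round(1))
for s in(1,-1):
  for th,r in[(2.05,.2),(2.05,.115),(1.8,.115),(1.571,.115)]:
    p,o=flap_pose(t,th,r,s); print(s,th,p.round(3),o.round(1),robot.inverse_kinematics(p,o))
print(robot.current_joint_positions())
E
```

```text
100 -5 [[ 81.1 307.9]] post [[123.4 219.1]]
100 5 [[ 85.9 312.9]] post [[123.4 219.1]]
-100 -5 [[285.9 308.5]] post [[292.4 219.1]]
-100 5 [[285.9 313.4]] post [[292.4 219.1]]
1 2.05 [0.408 0.038 0.219] [152.5   0.   85. ] [-28.09825061 -16.10946651   9.89997139 130.84418217  20.18210588
  41.12222434 -35.48434998]
1 2.05 [0.447 0.034 0.144] [152.5   0.   85. ] [-24.42032924  -3.94453937  11.09556327 133.96649175  21.682041
  25.1887779  -35.89023844]
1 1.8 [0.474 0.032 0.154] [166.9  -0.   85. ] [-14.5478357    5.46431664   6.94800572 117.64785993   3.17959546
  44.15531774 -14.78440158]
1 1.571 [0.5   0.029 0.157] [180.   0.  85.] [ -8.87881482  16.2400411    4.35603478 102.27549809  -1.38243526
  61.52439744  -9.0825589 ]
-1 2.05 [0.408 0.038 0.219] [-152.5    0.   -95. ] [-29.65820288 -16.25259637  11.12398344 130.88259702  20.87533146
  41.32051904 143.81155007]
-1 2.05 [0.447 0.034 0.144] [-152.5    0.   -95. ] [-76.99448663 -11.3701163   59.1388642  135.16308901  40.64587145
  30.50698694 126.92829881]
-1 1.8 [0.474 0.032 0.154] [-166.9    0.   -95. ] [ 46.59757885  12.88027751 -61.19940603 115.83675754  21.06770519
  46.9941001  149.21389631]
-1 1.571 [0.5   0.029 0.157] [-180.    0.  -95.] [ -53.2773977    27.01175678   64.76950056  103.74808293  -26.63297165
   66.42441125 -164.86165558]
[-10.40329026  16.37621773  21.02156657  85.4449486   -5.9020545
  79.44259365 -84.09587283]
```

Predictions match the picture to 1–2 px, and the arm can reach the whole arc with s=+1.

```bash
python3 - <<'E'
from h import *
t=np.load("tray.npy"); fingers.gripper_to(.55,30)
robot.move_to([.49,.03,.30],[180,0,np.degrees(t[3])+90])
p,o=flap_pose(t,2.05,.18); robot.move_to(p,o)
p,o=flap_pose(t,2.05,.117); print(robot.line_to(p,o,velocity=.06,f_stop=8), robot.current_tool_pos()-p)
f0=robot.current_contact_force()
fingers.gripper_to(0,30)
print(robot.current_time_s(),robot.current_finger_gap(),robot.current_gripper_force(),f0,robot.current_contact_force())
cv2.imwrite("pics/grip.png",vision.grab_frame("side")[100:310,120:400,::-1].repeat(2,0).repeat(2,1))
E
```

```text
False [1.75300731e-04 7.75851320e-05 3.64280159e-04]
24.8583 0.1107229482732398 33.4765362739563 [-0.51765429  0.83428673  0.51560774] [-4.186457    0.67472691  5.11972869]
```

View pics/grip.png

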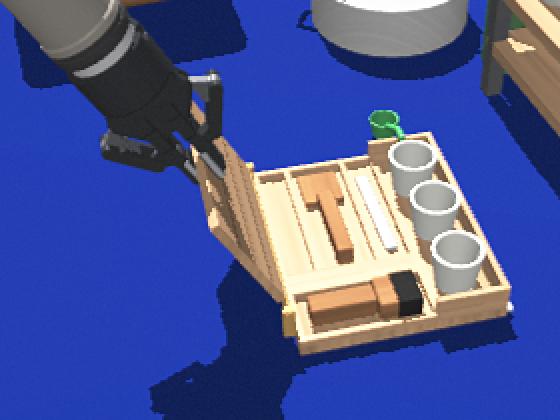

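The free edge is pinched between the fingers, and both tools are flat in the tray. Now I'll swing the flap up in small arc steps.

```bash
python3 - <<'E'
from h import *
t=np.load("tray.npy")
for th in np.linspace(2.05,np.pi/2,9)[1:]:
    p,o=flap_pose(t,th,.117); robot.line_to(p,o,velocity=.04)
    f=robot.current_contact_force(); print(round(th,3),f.round(1),round(robot.current_finger_gap(),3))
    if np.linalg.norm(f)>50: print("stop");break
robot.pause(.3)
print(robot.current_time_s(),robot.current_eef_rot(),robot.current_tool_pos()-p,robot.current_gripper_force(),robot.current_contact_force(),robot.current_torque())
im=np.vstack([vision.grab_frame("side")[90:300,140:420,::-1],vision.grab_frame("scene")[90:300,140:420,::-1]])
cv2.imwrite("pics/up.png",cv2.resize(np.hstack([im[:210],im[210:]]),None,fx=1.42,fy=1.42))
for n,y,h in[("side",-100,-5),("side",-100,5),("scene",-100,5),("scene",100,5)]:
    off=(140,90); print(n,y,h,[((proj(cam(n),T(t,[-111-h,y,z]))[0]-off)*1.42+((398 if n=="scene" else 0),0)).round() for z in(50,172)])
E
```

```text
1.99 [-6.   0.8  7.3] 0.113
1.93 [-4.9 -0.1  7.7] 0.109
1.87 [-3.5  0.2  7.4] 0.113
1.81 [-3.   1.1  6.8] 0.11
1.75 [-3.1  1.2  6.4] 0.11
1.691 [-1.5 -0.1  7.2] 0.113
1.631 [-1.6  0.7  6.5] 0.112
1.571 [-0.8  0.1  6.6] 0.112
27.8083 [1.79882965e+02 3.30607851e-02 8.49341749e+01] [-0.00019852  0.00014762  0.00016741] 33.455636501312256 [-0.58932294  1.78468315  5.20001396] [0.15939792 0.22602635 0.11345158]
side -100 -5 [array([178., 226.]), array([175., 158.])]
side -100 5 [array([171., 228.]), array([167., 159.])]
scene -100 5 [array([564., 119.]), array([562.,  68.])]
scene 100 5 [array([680., 166.]), array([691., 118.])]
```

View pics/up.png

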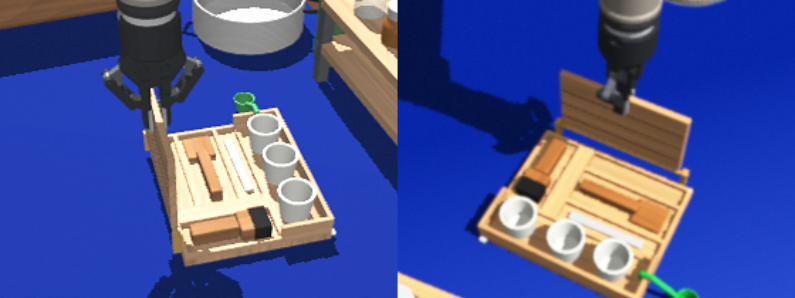

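The flap stands upright. Its top corners match the predicted positions at (562,70) and (691,118), and the sideways force is about zero. The cups, spreader and both tools are in place.

```bash
python3 -c "
from station import workorder
print(workorder.close_job())"
```

```text
the job is handed in; nothing more can be done
None
```

The spatula lies flat in the long compartment and the brush flat in the short one, both released; the flap stands upright with the fingers still holding its free edge, and I handed the job in at about 28 s (the verdict was not shown).

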